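# Put a plaster tile in the damp box and lower its heavy cover

## Robot

A 6-joint arm with a two-finger parallel gripper is mounted at the origin on the work surface. World frame = base frame: x ahead of the robot, y to its left, z up, the work surface at z = 0. Lengths are in m, angles in rad, forces in N, time in s.
With the tool pointing down it reaches from about 0.3 to 0.825 m from the base axis. Payload 5.4 kg.
Tool frame: the origin (TCP) lies where the fingers leave the gripper's body, on its centre line; the fingertips stand 88 mm ahead of it and the grasp point (between the pads) lies env.pinch_z ahead of it (env.pinch_z is the distance from the TCP to the grasp point, in m); z points along the fingers, y is the line along which they close (so a half turn about z gives the same grasp; the last joint's range is limited). The gripper opens to 92 mm and grips with 3 to 60 N. Pads are 20 mm wide; open, the fingers measure 128 mm over their backs; the gripper's body (75 mm by 189 mm) begins 69 mm behind the grasp point.
Start: joints at [1.054, 0.158, 1.597, -0, 1.386, -0.21], TCP at [0.174, 0.548, 0.303] pointing down, gripper open.
Joint ranges: [-2.91, 2.91], [-0.94, 2.29], [0.18, 2.7], [-1.29, 4.43], [0.17, 2.64], [-3, 3]. Speed limits (rad/s): [2.57, 2.57, 3.14, 3.14, 3.14, 3.14].

## Interface

Orientations are given as a 3x3 rotation matrix whose columns are the frame's x, y, z axes.
In Python, from plant import readout, optics, env gives the robot as it stands.
- The arm moves only by the shell command python3 -m pendant 'ROWS' [FORCE]. ROWS is JSON, a list of rows, each a list of 7 numbers: the shift along the tool's x, y, z as a fraction of full scale, then the turn, a rotation vector about the tool's x, y, z as a fraction of full scale, then the opening, from 0 (shut) to 1 (fully open). A call has 1 to 12 rows; each row shifts and turns the commanded pose from where the row before left it, along the tool's axes as they then stand; what a row does not reach is not made up. Full scale, the value 1, is 150 mm for a shift and 180 degrees for a turn. A row lasts 1/12 s, in which the tool goes at most 41.7 mm and 7.16 degrees, less where a joint would pass 70% of its speed; a pose out of reach is approached as far as the arm can. A call with a number of a shift or a turn outside -1 to 1 is refused whole. A call with a gripper value outside its range is refused whole. The fingers move at their own pace and stop on an object; FORCE is the grip in N (left out, the last holds). Time passes only in rows, so rows that do not move let the fingers close. It gives the time, the measured TCP pose, the force, the opening and the grip force at its end, in the units of the state.
- readout.sense(): the state, without advancing time (a new reading comes with each control period).
- optics.capture(name): name is "scene" or "top" or "wrist"; returns a dict with "img" (384x512x3 uint8, red, green, blue), "depth" (384x512 float32, m along the optical axis (not along the pixel's ray), 0 where there is no reading), "fx", "fy", "cx", "cy" (pixels), "R" (3x3) and "t" (3): a world point X has camera coordinates R X + t; the wrist camera has in their place "mount" (4x4, takes a point from camera to tool coordinates, whose origin is the TCP and whose axes are the flange's). Camera axes: x right, y down, z forward; pixel columns grow to the right and rows downward; lengths in m; the calibration is good to about 2 mm. A picture is of the moment at which its call begins: read the wrist's pose just before it.
- env.finish_job(): hands the job in; it is judged then, once.
The state is a dict: "t": time; "joint_positions": joint angles; "joint_vel": joint speeds; "tau": joint torques, N m; "tool_pos": TCP position; "tool_rot": TCP orientation; "ft_force": force on the tool from outside, world axes, zero at the start; "ft_torque": the same for the moment, N m; "gripper_width": finger opening in m; "finger_force": force on a finger pad.
Only numpy, scipy, OpenCV 4.12 (cv2) and the standard library are available. Lean on these libraries where they do the work, as an engineer would, in place of code of your own. Each camera call takes 0.05 s, during which the arm holds its last target. There are 200 camera calls.

## Task

Lay the white carved plaster tile flat, face up, on the rack inside the damp box without dropping it. Then push the heavy red cover down gently so that it does not slam, press it down with about 15 N for a second once it is fully shut, to set the seal, and let go. Never load the cover with more than 25 N, and leave the other things on the bench where they are.

Things in the scene. Friction and masses are not known exactly. Their poses are not given: they have to be found in the camera images.
- plaster_tile: the white plaster tile with a carved face, 100 (x) x 60 (y) x 20 mm (z), 0.17 kg, lying face up on the marble left or right of the box. Origin: centre of its underside; x along its length
- damp_box: grey open-topped damp box, fixed to the table, 240 (x) x 300 (y) x 95 mm high, walls 8 mm thick, with a slatted wooden rack as its floor, 35 mm above the table. Origin: centre of its underside; +x points to the hinge side (away from the robot at yaw 0), y runs along the hinge
- rack_spot (a point): a point on top of the rack (35 mm above the table), 45 mm from the box's centre towards its open front (box -x): a good place for the middle of the tile, clear of the raised cover
- cover_hinge (a point): middle of the hinge line of the heavy dark-red steel cover (245 mm from hinge line to free edge, 310 mm wide, 18 mm thick, 1.5 kg +-20 %, no handle; starts almost upright, outer face away from the robot). The line runs along the far rim: 120 mm from the box centre along box x, 95 mm up. Axes turn with the cover: -x to the free edge, z out of the outer face, which lies at about z = +27 mm
- cover (a joint): cover angle: 0 shut, 1.57 upright, starts at 1.3 to 1.55. A friction hinge (2.5 N m) holds it at any angle; it has to be pushed all the way down: about 10 N near the free edge when upright, 2 to 6 N near shut. Its thick worn rubber seal is set unevenly: the outer face at the free edge lies up to 6 mm above or below what angle and hinge tell, and gives about 2 mm when pressed
- clay_tile: terracotta-coloured plain tile, 100 x 60 x 20 mm, loose on the marble; a neighbour to leave alone. Origin: centre of its underside
- mug_water: blue cup, 76 mm across, 90 mm high, loose; leave alone. Origin: centre of its underside
- plaster_bat: round off-white plaster disc, 120 mm across, 28 mm high, loose; leave alone. Origin: centre of its underside
Not all that is in view belongs to the job. Leave any blue, turquoise or yellow look-alike of the plaster_tile alone.

How it is judged:
By the outcome, as a careful person would: the job done as asked, in the order asked, and still so for the second after the job is handed in, with the robot touching nothing.
It also fails if it takes over 72 s, if anything falls off the work surface, if the arm or the gripper's body presses on something with over 40 N, if the wrist force passes 120 N, or if a joint passes its speed limit or range.

## Working session

There is one attempt and no reset: what is moved stays moved. The work goes in short steps, Python scripts to look and compute and a shell command to move; the robot and the scene stay as the last step left them, time stands still between calls to the robot, and variables do not carry over. Pictures are saved under pics/ and viewed, at most 10 in all, crops included, and the job is handed in when it is done.

```bash
ls; mkdir -p pics
python3 - <<'E'
from plant import readout, optics, env
import cv2,numpy as np
print(env.pinch_z); s=readout.sense(); print(s)
for n in ["top","scene"]:
    c=optics.capture(n); cv2.imwrite(f"pics/{n}0.png",c["img"][:,:,::-1]); np.savez(f"{n}0.npz",**c)
    print(n,c["fx"],c["cx"],c["cy"],c["R"],c["t"])
E
```

```text
pics
0.0694
{'t': 0.0, 'joint_positions': array([ 1.05389784e+00,  1.59036264e-01,  1.59821980e+00,  1.85444796e-05,
        1.38623263e+00, -2.10091150e-01]), 'joint_vel': array([-0.00051577, -0.00035755,  0.00060465,  0.00086752, -0.00096059,
        0.0007015 ]), 'tau': array([-4.23707354e-05, -3.85561073e+01, -3.22107124e+01,  7.00672902e-02,
        3.76310712e-02, -1.24597959e-04]), 'tool_pos': array([0.17343356, 0.54772833, 0.3017322 ]), 'tool_rot': array([[-9.53301435e-01,  3.02018984e-01, -9.52843959e-04],
       [ 3.02020205e-01,  9.53300115e-01, -1.63932374e-03],
       [ 4.13239365e-04, -1.85054780e-03, -9.99998202e-01]]), 'ft_force': array([-0.27112602,  0.01566409,  0.89891042]), 'ft_torque': array([ 0.03651387, -0.0167968 ,  0.01370203]), 'finger_force': 0.0, 'gripper_width': 0.09176976097429537}
top 374.35657591300844 254.51219897652783 192.94916165891306 [[ 0.01551546 -0.99983719  0.00921225]
 [-0.99256917 -0.01651344 -0.12055599]
 [ 0.12068849 -0.00727331 -0.99266378]] [0.0476392  0.4896023  1.31121125]
scene 476.8540415581842 254.58422984965597 186.34661709716244 [[-0.21257171  0.97697428  0.01829019]
 [ 0.65109106  0.15557323 -0.74288452]
 [-0.72862453 -0.14600766 -0.66916968]] [ 0.05211223 -0.24814271  2.05945934]
```

View pics/top0.png

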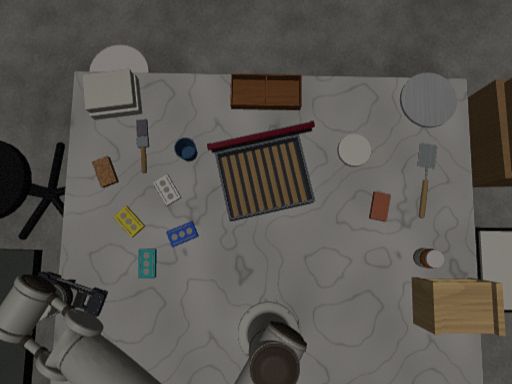

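View pics/scene0.png

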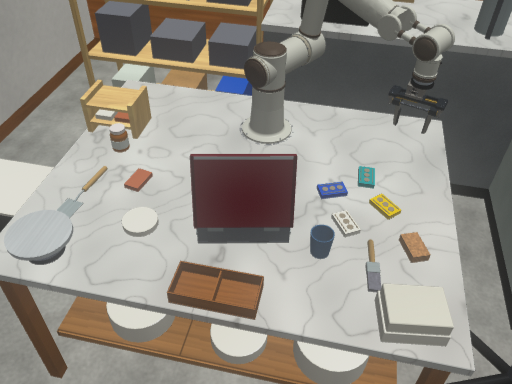

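The top view shows the white tile at (167,190), just below the mug at (185,149). The box is centred near (265,178), with the cover edge running from (209,146) to (313,127). Blue, yellow and turquoise look-alikes sit around (120–182, 220–262).

```bash
cat > h.py <<'E'
import numpy as np, cv2
def cloud(c,R=None,t=None):
    v,u=np.indices(c["depth"].shape); d=c["depth"]
    P=np.stack([(u-c["cx"])/c["fx"]*d,(v-c["cy"])/c["fy"]*d,d],-1)
    return (P-t)@R   # R^T(P-t)
def onplane(c,R,t,px,z):
    px=np.atleast_2d(px).astype(float)
    r=np.c_[(px[:,0]-c["cx"])/c["fx"],(px[:,1]-c["cy"])/c["fy"],np.ones(len(px))]@R
    o=-R.T@t
    return o+r*((z-o[2])/r[:,2:])
def rect(P):
    (c,(w,h),a)=cv2.minAreaRect((P[:,:2]*1000).astype(np.float32))
    if w<h: w,h,a=h,w,a+90
    a=(a+90)%180-90
    return np.round([c[0],c[1],w,h,a],1)
def wristRt(c,s):  # world->cam
    M=np.asarray(c["mount"]); T=np.eye(4); T[:3,:3]=s["tool_rot"]; T[:3,3]=s["tool_pos"]
    W=np.linalg.inv(T@M); return W[:3,:3],W[:3,3]
E
python3 - <<'E'
from h import *
c=dict(np.load("top0.npz")); R,t=c["R"],c["t"]; im=c["img"].astype(int)
X=cloud(c,R,t)
def blob(seed,mask):
    n,l=cv2.connectedComponents(mask.astype(np.uint8)); 
    k=l[seed[1]-6:seed[1]+7,seed[0]-6:seed[0]+7]; k=np.bincount(k[k>0]).argmax(); v,u=np.nonzero(l==k); return np.c_[u,v]
z=X[:,:,2]; ok=c["depth"]>0
h=ok&(z>0.010)
for n,s,zz in [("tile",(167,190),.02),("clay",(380,206),.02),("blue",(182,234),.02),("yel",(129,221),.02),("mug",(185,149),.09),("bat",(354,150),.028)]:
    p=blob(s,h); print(n,len(p),rect(onplane(c,R,t,p,zz)), z[p[:,1],p[:,0]].mean())
roi=np.zeros_like(ok); roi[120:230,200:325]=1
m=roi&ok&(z>.084)&(z<.103); print("rim",m.sum(),rect(X[m]))
red=roi&ok&(im[:,:,0]>im[:,:,1]*2.2)&(im[:,:,0]>40)
P=X[red]; print("red",red.sum(),P.min(0),P.max(0),rect(P[P[:,2]>.3]), np.percentile(P[:,2],[5,50,95]))
print("rack", np.median(z[roi&ok&(z>.02)&(z<.05)]))
c=dict(np.load("scene0.npz")); X=cloud(c,c["R"],c["t"]); im=c["img"].astype(int)
roi=np.zeros(im.shape[:2],bool); roi[145:245,185:305]=1
m=roi&(c["depth"]>0)&(im[:,:,0]>im[:,:,1]*1.8)&(im[:,:,0]>25); P=X[m]; ctr=P.mean(0); U,S,V=np.linalg.svd(P-ctr,full_matrices=False)
print(m.sum(),ctr,V[2],S,P.min(0),P.max(0))
E
```

```text
tile 462 [499.2 373.3 100.6  60.2  32.2] 0.01841258027304643
clay 475 [ 451.9 -396.5  100.4   62.4  -11. ] 0.01879404786503897
blue 478 [341.7 311.8 100.4  59.8 -66.4] 0.018467335263683805
yel 490 [383.6 503.  100.4  61.4  43.8] 0.018326514956587395
mug 309 [632.5 299.   81.9  76.1   2. ] 0.05933349305178112
bat 851 [ 654.  -304.   122.3  115.5  -44.2] 0.026382777799724973
rim 780 [541.3  23.7 300.4 240.5 -76.3]
red 548 [ 0.5765557  -0.10485046  0.32669491] [0.65605821 0.19026074 0.34129057] [615.4  42.9 304.5  14.4 -76.4] [0.33084368 0.33489426 0.33852282]
rack 0.03103133346588289
2376 [0.65597852 0.06177275 0.19916665] [0.9369602  0.22808614 0.26473062] [2.6962763  2.16156635 0.15544229] [ 0.57775586 -0.0556226   0.10822475] [0.69433731 0.18354559 0.34410647]
```

```bash
python3 -m pendant '[[-0.242,-0.045,0,0,0,0,1],[-0.242,-0.045,0,0,0,0,1],[-0.242,-0.045,0,0,0,0,1],[-0.242,-0.045,0,0,0,0,1],[-0.242,-0.045,0,0,0,0,1],[-0.242,-0.045,0,0,0,0,1],[-0.242,-0.045,0,0,0,0,1],[-0.242,-0.045,0,0,0,0,1],[-0.242,-0.045,0,0,0,0,1],[-0.242,-0.045,0,0,0,0,1]]' 15; python3 -m pendant '[[0,0,0.1,0,0,-0.039,1],[0,0,0.1,0,0,-0.039,1],[0,0,0.1,0,0,-0.039,1],[0,0,0.1,0,0,-0.039,1],[0,0,0.1,0,0,-0.039,1],[0,0,0.1,0,0,-0.039,1],[0,0,0,0,0,-0.039,1],[0,0,0,0,0,0,1],[0,0,0,0,0,0,1]]'
cat > look.py <<'E'
import sys
from plant import readout, optics
from h import *
s=readout.sense(); c=optics.capture("wrist"); R,t=wristRt(c,s)
cv2.imwrite(f"pics/{sys.argv[1]}.png",c["img"][:,:,::-1]); np.savez(f"{sys.argv[1]}.npz",Rw=R,tw=t,**c)
X=cloud(c,R,t); z=X[:,:,2]; im=c["img"].astype(int)
h=(c["depth"]>0)&(z>.011)&(z<.032)&(im.min(2)>60)
h=cv2.morphologyEx((h).astype(np.uint8),cv2.MORPH_CLOSE,np.ones((15,15)))
n,l,st,_=cv2.connectedComponentsWithStats(h)
for k in range(1,n):
    if st[k,4]>2000:
        v,u=np.nonzero(l==k); print(st[k],rect(onplane(c,R,t,np.c_[u,v],.02)))
print(s["t"],np.round(s["tool_pos"],4),np.round(s["tool_rot"],3).tolist(),s["ft_force"])
E
python3 look.py w1
```

```text
t: 0.93
tool_pos: [0.5006, 0.3729, 0.3021]
tool_rot: [[-0.953, 0.302, -0.001], [0.302, 0.953, -0.0], [0.001, -0.001, -1.0]]
ft_force: [1.2, 0.1, -0.3]
gripper_width: 0.0917
finger_force: 0.0
t: 1.68
tool_pos: [0.4993, 0.3741, 0.2124]
tool_rot: [[-0.854, -0.52, -0.0], [-0.52, 0.854, -0.0], [0.001, 0.0, -1.0]]
ft_force: [0.2, 0.2, -0.2]
gripper_width: 0.0921
finger_force: 0.0
[ 414  103   70  110 5134] [384.5 502.7  96.6  61.4  44.2]
[ 226  134   66  104 6595] [497.7 373.3  99.2  59.2  32.2]
1.6833 [0.4993 0.3741 0.2124] [[-0.854, -0.52, -0.0], [-0.52, 0.854, -0.0], [0.001, 0.0, -1.0]] [ 0.2345535   0.16478596 -0.23259638]
```

```bash
python3 -m pendant '[[0.003,0.003,0.14,0,0,-0.005,1],[0,0,0.14,0,0,0,1],[0,0,0.14,0,0,0,1],[0,0,0.14,0,0,0,1],[0,0,0.12,0,0,0,1],[0,0,0.08,0,0,0,1],[0,0,0.04,0,0,0,1],[0,0,0.01,0,0,0,1],[0,0,0,0,0,0,1],[0,0,0,0,0,0,1],[0,0,0,0,0,0,1]]'; python3 -m pendant '[[0,0,0,0,0,0,0.2],[0,0,0,0,0,0,0.2],[0,0,0,0,0,0,0.2],[0,0,0,0,0,0,0.2],[0,0,0,0,0,0,0.2],[0,0,0,0,0,0,0.2],[0,0,0,0,0,0,0.2],[0,0,0,0,0,0,0.2]]' 20
```

```text
t: 2.65
tool_pos: [0.4995, 0.3748, 0.0927]
tool_rot: [[-0.844, -0.537, 0.002], [-0.537, 0.844, 0.001], [-0.003, -0.0, -1.0]]
ft_force: [-0.1, -0.5, 0.2]
gripper_width: 0.092
finger_force: 0.0
t: 3.32
tool_pos: [0.4987, 0.3743, 0.0912]
tool_rot: [[-0.844, -0.537, -0.0], [-0.537, 0.844, 0.0], [0.0, 0.0, -1.0]]
ft_force: [-0.6, 0.3, 0.9]
gripper_width: 0.0598
finger_force: 20.0
```

```bash
python3 -m pendant '[[0,0,-0.04,0,0,0,0.2],[0,0,-0.1,0,0,0,0.2],[0,0,-0.16,0,0,0,0.2],[0,0,-0.16,0,0,0,0.2],[0,0,-0.16,0,0,0,0.2],[0,0,-0.12,0,0,0,0.2],[0,0,-0.06,0,0,0,0.2],[0,0,-0.02,0,0,0,0.2],[0,0,0,0,0,0,0.2]]'; python3 -m pendant '[[0.04,-0.063,0,0,0,0,0.2],[0.1,-0.156,0,0,0,0,0.2],[0.13,-0.203,0,0,0,0,0.2],[0.13,-0.203,0,0,0,0,0.2],[0.13,-0.203,0,0,0,0,0.2],[0.13,-0.203,0,0,0,0,0.2],[0.13,-0.203,0,0,0,0,0.2],[0.13,-0.203,0,0,0,0,0.2],[0.13,-0.203,0,0,0,0,0.2],[0.13,-0.203,0,0,0,0,0.2],[0.08,-0.125,0,0,0,0,0.2],[0.04,-0.063,0,0,0,0,0.2]]'; python3 -m pendant '[[0,0,0,0,0,0.026,0.2],[0,0,0,0,0,0.026,0.2],[0,0,0,0,0,0.026,0.2],[0,0,0,0,0,0.026,0.2],[0,0,0,0,0,0,0.2],[0,0,0,0,0,0,0.2],[0,0,0,0,0,0,0.2]]'; python3 look.py w2
python3 - <<'E'
from plant import optics
import cv2
cv2.imwrite("pics/s2.png",cv2.resize(optics.capture("scene")["img"][90:270,150:390,::-1],None,fx=2,fy=2))
E
```

```text
t: 4.07
tool_pos: [0.4987, 0.3743, 0.2144]
tool_rot: [[-0.844, -0.537, 0.0], [-0.537, 0.844, 0.0], [-0.0, -0.0, -1.0]]
ft_force: [-0.1, -0.5, -2.5]
gripper_width: 0.0598
finger_force: 20.0
t: 5.07
tool_pos: [0.4964, 0.0096, 0.2126]
tool_rot: [[-0.845, -0.534, -0.003], [-0.534, 0.845, -0.0], [0.003, 0.001, -1.0]]
ft_force: [-0.2, 0.3, -1.8]
gripper_width: 0.0596
finger_force: 20.0
t: 5.65
tool_pos: [0.4973, 0.0129, 0.2136]
tool_rot: [[-0.971, -0.24, -0.001], [-0.24, 0.971, 0.0], [0.001, 0.001, -1.0]]
ft_force: [0.5, 0.1, -1.4]
gripper_width: 0.0599
finger_force: 20.0
[   90   117   334   153 16378] [505.9  13.2 293.3 148.8 -76.2]
5.65 [0.4973 0.0129 0.2136] [[-0.971, -0.24, -0.001], [-0.24, 0.971, 0.0], [0.001, 0.001, -1.0]] [ 0.45527718  0.06165465 -1.37655872]
```

View pics/w2.png

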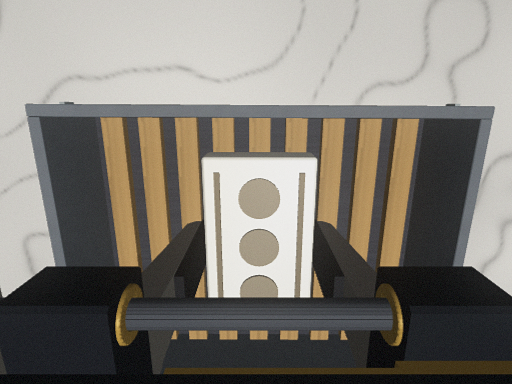

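The wrist view shows the tile held square over the slats, at (259,230), with its long side along them and the box rim clear all round. I'll lower it now.

```bash
python3 -m pendant '[[0,0,0.06,0,0,0,0.2],[0,0,0.1,0,0,0,0.2],[0,0,0.12,0,0,0,0.2],[0,0,0.12,0,0,0,0.2],[0,0,0.08,0,0,0,0.2],[0,0,0.04,0,0,0,0.2],[0,0,0.01,0,0,0,0.2],[0,0,0,0,0,0,0.2],[0,0,0,0,0,0,0.2],[0,0,0,0,0,0,0.2]]'; python3 -m pendant '[[0,0,0.008,0,0,0,0.2],[0,0,0.008,0,0,0,0.2],[0,0,0.008,0,0,0,0.2],[0,0,0.008,0,0,0,0.2],[0,0,0,0,0,0,0.2],[0,0,0,0,0,0,0.2]]'
```

```text
t: 6.58
tool_pos: [0.4984, 0.0124, 0.1357]
tool_rot: [[-0.971, -0.238, 0.002], [-0.238, 0.971, -0.0], [-0.002, -0.001, -1.0]]
ft_force: [-0.1, -0.3, -1.7]
gripper_width: 0.0596
finger_force: 20.0
t: 7.08
tool_pos: [0.4976, 0.0126, 0.1298]
tool_rot: [[-0.971, -0.238, -0.0], [-0.238, 0.971, 0.0], [0.0, 0.0, -1.0]]
ft_force: [0.1, 0.1, -3.0]
gripper_width: 0.0598
finger_force: 20.0
```

```bash
python3 -m pendant '[[0,0,0.007,0,0,0,0.2],[0,0,0.007,0,0,0,0.2],[0,0,0.007,0,0,0,0.2],[0,0,0,0,0,0,0.2],[0,0,0,0,0,0,0.2]]';python3 -m pendant '[[0,0,0.003,0,0,0,0.2],[0,0,0,0,0,0,0.2],[0,0,0,0,0,0,0.2]]'
```

```text
t: 7.5
tool_pos: [0.4976, 0.0126, 0.1266]
tool_rot: [[-0.971, -0.237, -0.0], [-0.237, 0.971, 0.0], [0.0, 0.0, -1.0]]
ft_force: [0.0, -0.2, -1.6]
gripper_width: 0.0596
finger_force: 20.0
t: 7.75
tool_pos: [0.4977, 0.0126, 0.1263]
tool_rot: [[-0.971, -0.238, -0.0], [-0.238, 0.971, -0.0], [0.0, -0.0, -1.0]]
ft_force: [-0.9, -0.3, -2.0]
gripper_width: 0.0603
finger_force: 20.0
```

```bash
python3 -m pendant '[[0,0,0.004,0,0,0,0.2],[0,0,0,0,0,0,0.2],[0,0,0,0,0,0,0.2],[0,0,0,0,0,0,0.2]]';python3 -m pendant '[[0,0,0.004,0,0,0,0.2],[0,0,0,0,0,0,0.2],[0,0,0,0,0,0,0.2],[0,0,0,0,0,0,0.2]]'
```

```text
t: 8.08
tool_pos: [0.4978, 0.0126, 0.1262]
tool_rot: [[-0.971, -0.238, -0.0], [-0.238, 0.971, -0.0], [0.0, -0.0, -1.0]]
ft_force: [-3.4, -0.9, 4.9]
gripper_width: 0.0597
finger_force: 20.0
t: 8.42
tool_pos: [0.4978, 0.0126, 0.1262]
tool_rot: [[-0.971, -0.238, -0.0], [-0.238, 0.971, -0.0], [0.0, 0.0, -1.0]]
ft_force: [-4.9, 0.4, 11.3]
gripper_width: 0.0598
finger_force: 20.0
```

The tile is down on the rack: the force rose to 11 N with no further travel. I'll release, raise the gripper and check.

```bash
python3 -m pendant '[[0,0,-0.006,0,0,0,0.2],[0,0,0,0,0,0,0.9],[0,0,0,0,0,0,0.9],[0,0,0,0,0,0,0.9],[0,0,0,0,0,0,0.9],[0,0,0,0,0,0,0.9],[0,0,-0.03,0,0,0,0.9],[0,0,-0.08,0,0,0,0.9],[0,0,-0.15,0,0,0,0.9],[0,0,-0.2,0,0,0,0.9],[0,0,-0.24,0,0,0,0.9]]'; python3 -m pendant '[[0,0,-0.25,0,0,0,0],[0,0,-0.25,0,0,0,0],[0,0,-0.25,0,0,0,0],[0,0,-0.25,0,0,0,0],[0,0,-0.25,0,0,0,0],[0,0,-0.18,0,0,0,0],[0,0,-0.1,0,0,0,0],[0,0,0,0,0,0,0],[0,0,0,0,0,0,0]]'; python3 look.py w3
python3 - <<'E'
from h import *
b=cv2.imread("pics/w3.png"); from plant import optics; c=optics.capture("top"); np.savez("top3.npz",**c)
cv2.imwrite("pics/top3.png",np.hstack([b,cv2.resize(c["img"][110:240,190:330,::-1],None,fx=2,fy=2,dst=None)[:384].copy() if 0 else cv2.resize(c["img"][100:244,190:298,::-1],(288,384))]))
E
```

```text
t: 9.33
tool_pos: [0.4964, 0.0128, 0.2308]
tool_rot: [[-0.971, -0.237, -0.004], [-0.237, 0.971, 0.001], [0.003, 0.002, -1.0]]
ft_force: [1.3, -0.9, -0.4]
gripper_width: 0.0826
finger_force: 0.0
t: 10.08
tool_pos: [0.4978, 0.0126, 0.4609]
tool_rot: [[-0.971, -0.238, 0.001], [-0.238, 0.971, -0.0], [-0.001, -0.001, -1.0]]
ft_force: [-0.1, 0.1, -1.2]
gripper_width: 0.025
finger_force: 0.0
[   0   23   42   77 2363] [ 450.8 -395.6  103.8   63.7   -5.1]
[ 425   78   64   48 2241] [341.6 309.3 101.8  59.8 -66.5]
[  172   111   175   128 17196] [543.7  23.7 291.1 228.6 -76.4]
[  28  161   73   67 3734] [ 655.7 -307.4  129.9  119.6  -50. ]
10.0833 [0.4978 0.0126 0.4609] [[-0.971, -0.238, 0.001], [-0.238, 0.971, -0.0], [-0.001, -0.001, -1.0]] [-0.09762748  0.14455898 -1.16683955]
```

View pics/top3.png

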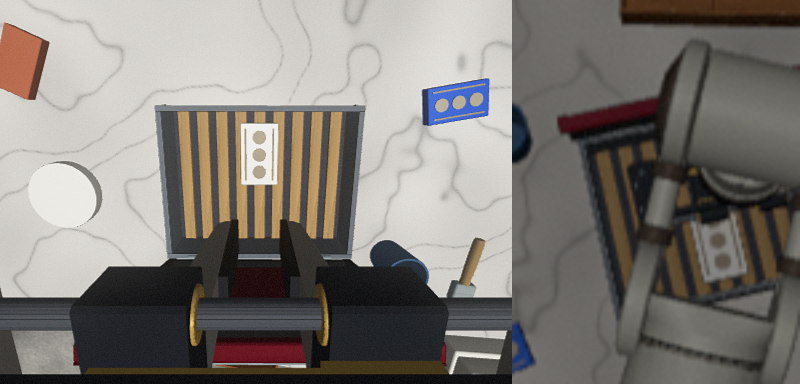

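The wrist view shows the tile flat and face up in the box, at (259,154), with the clay tile and bat where they were. Next I'll close the fingers and move over and behind the raised cover.

```bash
python3 -m pendant '[[-0.08,0,0,0,0,0,0],[-0.16,0,0,0,0,0,0],[-0.16,0,0,0,0,0,0],[-0.16,0,0,0,0,0,0],[-0.16,0,0,0,0,0,0],[-0.16,0,0,0,0,0,0],[-0.14,0,0,0,0,0,0],[-0.1,0,0,0,0,0,0],[-0.03,0,0,0,0,0,0],[0,0,0,0,0,0,0],[0,0,0,0,0,0,0]]'
python3 - <<'E'
from plant import optics,readout
from h import *
s=readout.sense(); print(s["joint_positions"].round(2))
c=optics.capture("scene"); cv2.imwrite("pics/s4.png",cv2.resize(c["img"][60:270,140:400,::-1],None,fx=2,fy=2))
X=cloud(c,c["R"],c["t"]); im=c["img"].astype(int)
m=(c["depth"]>0)&(im[:,:,0]>im[:,:,1]*1.8)&(im[:,:,0]>25); m[:,:185]=0;m[:,305:]=0;m[:130]=0;m[245:]=0
P=X[m]; P=P[np.abs(P[:,2]-.2)<.13]
b=np.c_[(P[:,0]-.5413)*.9715+(P[:,1]-.0237)*.2368,P[:,2]]
for _ in range(3):
    k=np.polyfit(b[:,1],b[:,0],1); r=b[:,0]-np.polyval(k,b[:,1]); b=b[abs(r)<.006]
print(k,"theta",np.pi/2+np.arctan(k[0]), "face x at z=.30,.314:",np.polyval(k,[.3,.314]),b[:,1].max())
E
```

```text
t: 11.1
tool_pos: [0.6648, 0.0535, 0.4593]
tool_rot: [[-0.971, -0.238, -0.002], [-0.238, 0.971, 0.0], [0.002, 0.001, -1.0]]
ft_force: [0.7, -0.2, 0.7]
gripper_width: 0.0002
finger_force: 0.0
[-0.1   0.36  1.05 -0.    1.73 -1.91]
[-0.24860008  0.17036331] theta 1.3271356663946978 face x at z=.30,.314: [0.09578329 0.09230288] 0.31781003320841966
```

View pics/s4.png

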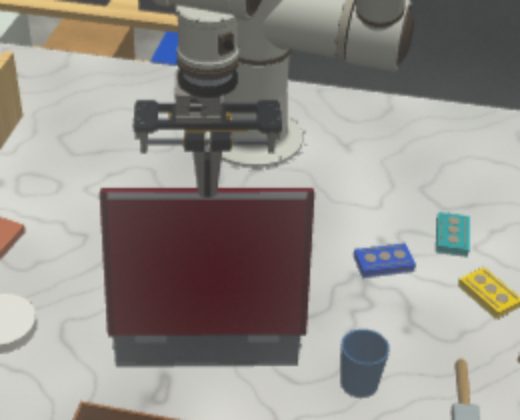

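The scene view shows the closed fingertips behind the cover, at (207,190) in the crop, near its middle. I'll lower them and approach the outer face.

```bash
python3 -m pendant '[[0,0,0.06,0,0,0,0],[0,0,0.1,0,0,0,0],[0,0,0.12,0,0,0,0],[0,0,0.09,0,0,0,0],[0,0,0.04,0,0,0,0],[0,0,0,0,0,0,0],[0.03,0,0,0,0,0,0],[0.03,0,0,0,0,0,0],[0.03,0,0,0,0,0,0],[0,0,0,0,0,0,0],[0,0,0,0,0,0,0]]'; python3 -m pendant '[[0.015,0,0,0,0,0,0],[0.015,0,0,0,0,0,0],[0.015,0,0,0,0,0,0],[0.015,0,0,0,0,0,0],[0,0,0,0,0,0,0],[0,0,0,0,0,0,0]]'
```

```text
t: 12.07
tool_pos: [0.652, 0.0503, 0.4]
tool_rot: [[-0.971, -0.237, 0.002], [-0.237, 0.971, -0.0], [-0.001, -0.001, -1.0]]
ft_force: [0.2, 0.8, -0.3]
gripper_width: 0.0003
finger_force: 0.0
t: 12.57
tool_pos: [0.6433, 0.0482, 0.399]
tool_rot: [[-0.971, -0.238, 0.0], [-0.238, 0.971, 0.0], [-0.0, 0.0, -1.0]]
ft_force: [-0.1, -0.3, -0.0]
gripper_width: 0.0002
finger_force: 0.0
```

```bash
python3 -m pendant '[[0.015,0,0,0,0,0,0],[0.015,0,0,0,0,0,0],[0.015,0,0.003,0,0,0,0],[0.015,0,0.003,0,0,0,0],[0.015,0,0.003,0,0,0,0],[0.015,0,0.003,0,0,0,0]]'; python3 -m pendant '[[0.015,0,0.003,0,0,0,0],[0.015,0,0.003,0,0,0,0],[0.015,0,0.003,0,0,0,0],[0.015,0,0.003,0,0,0,0]]'
```

```text
t: 13.07
tool_pos: [0.6323, 0.0456, 0.398]
tool_rot: [[-0.971, -0.238, 0.008], [-0.238, 0.971, 0.001], [-0.009, -0.001, -1.0]]
ft_force: [10.4, 3.4, -1.3]
gripper_width: 0.0005
finger_force: 5.0
t: 13.4
tool_pos: [0.6235, 0.0434, 0.3964]
tool_rot: [[-0.971, -0.238, 0.009], [-0.238, 0.971, 0.001], [-0.009, -0.001, -1.0]]
ft_force: [10.2, 2.4, -1.7]
gripper_width: 0.0008
finger_force: 4.9
```

```bash
python3 -m pendant '[[0.025,0,0.007,0,0,0,0],[0.035,0,0.01,0,0,0,0],[0.035,0,0.01,0,0,0,0],[0.035,0,0.01,0,0,0,0],[0.035,0,0.01,0,0,0,0],[0.035,0,0.01,0,0,0,0],[0.033,0,0.015,0,0,0,0],[0.033,0,0.015,0,0,0,0],[0.033,0,0.015,0,0,0,0],[0.033,0,0.015,0,0,0,0],[0.033,0,0.015,0,0,0,0],[0.033,0,0.015,0,0,0,0]]'; python3 -m pendant '[[0.031,0,0.019,0,0,0,0],[0.031,0,0.019,0,0,0,0],[0.031,0,0.019,0,0,0,0]]'
```

```text
t: 14.4
tool_pos: [0.5652, 0.0292, 0.3751]
tool_rot: [[-0.971, -0.238, 0.009], [-0.238, 0.971, 0.001], [-0.009, -0.001, -1.0]]
ft_force: [8.2, 2.4, 0.1]
gripper_width: 0.0004
finger_force: 3.8
t: 14.65
tool_pos: [0.5516, 0.0258, 0.3667]
tool_rot: [[-0.971, -0.238, 0.008], [-0.238, 0.971, 0.001], [-0.008, -0.001, -1.0]]
ft_force: [7.0, 2.1, 2.3]
gripper_width: 0.0004
finger_force: 3.7
```

```bash
python3 -m pendant '[[0.029,0,0.022,0,0,0,0],[0.029,0,0.022,0,0,0,0],[0.029,0,0.022,0,0,0,0],[0.029,0,0.022,0,0,0,0],[0.029,0,0.022,0,0,0,0],[0.029,0,0.022,0,0,0,0],[0.025,0,0.026,0,0,0,0],[0.025,0,0.026,0,0,0,0],[0.025,0,0.026,0,0,0,0],[0.025,0,0.026,0,0,0,0],[0.025,0,0.026,0,0,0,0],[0.025,0,0.026,0,0,0,0]]'
```

```text
t: 15.65
tool_pos: [0.5036, 0.0141, 0.323]
tool_rot: [[-0.971, -0.238, 0.005], [-0.238, 0.971, 0.001], [-0.005, -0.001, -1.0]]
ft_force: [4.1, 2.7, 3.1]
gripper_width: 0.0002
finger_force: 2.8
```

```bash
python3 -m pendant '[[0.021,0,0.029,0,0,0,0],[0.021,0,0.029,0,0,0,0],[0.021,0,0.029,0,0,0,0],[0.021,0,0.029,0,0,0,0],[0.021,0,0.029,0,0,0,0]]'
```

```text
t: 16.07
tool_pos: [0.4872, 0.01, 0.2993]
tool_rot: [[-0.971, -0.238, 0.0], [-0.238, 0.971, 0.0], [-0.0, 0.0, -1.0]]
ft_force: [3.3, 2.6, 3.8]
gripper_width: 0.0002
finger_force: 2.5
```

```bash
python3 -m pendant '[[0.013,0,0.023,0,0,0,0],[0.013,0,0.023,0,0,0,0],[0.013,0,0.023,0,0,0,0],[0.013,0,0.023,0,0,0,0],[0.012,0,0.024,0,0,0,0],[0.012,0,0.024,0,0,0,0],[0.012,0,0.024,0,0,0,0],[0.011,0,0.024,0,0,0,0],[0.011,0,0.024,0,0,0,0],[0.01,0,0.022,0,0,0,0],[0.009,0,0.02,0,0,0,0]]'
```

```text
t: 16.98
tool_pos: [0.4686, 0.0055, 0.2613]
tool_rot: [[-0.971, -0.237, 0.0], [-0.237, 0.971, 0.0], [-0.0, 0.0, -1.0]]
ft_force: [2.6, 2.8, 2.6]
gripper_width: 0.001
finger_force: 2.1
```

```bash
python3 -m pendant '[[0.006,0,0.017,0,0,0,0],[0.006,0,0.017,0,0,0,0],[0.006,0,0.017,0,0,0,0],[0.005,0,0.017,0,0,0,0],[0.005,0,0.017,0,0,0,0],[0.005,0,0.016,0,0,0,0],[0.004,0,0.015,0,0,0,0],[0.004,0,0.014,0,0,0,0]]'
```

```text
t: 17.65
tool_pos: [0.4625, 0.004, 0.2419]
tool_rot: [[-0.971, -0.238, -0.001], [-0.238, 0.971, 0.0], [0.001, 0.0, -1.0]]
ft_force: [0.7, 3.0, 5.0]
gripper_width: 0.0001
finger_force: 2.0
```

```bash
python3 -m pendant '[[0.003,0,0.012,0,0,0,0],[0.003,0,0.012,0,0,0,0],[0.003,0,0.012,0,0,0,0],[0.003,0,0.012,0,0,0,0],[0.003,0,0.012,0,0,0,0],[0.002,0,0.012,0,0,0,0],[0.002,0,0.012,0,0,0,0],[0.002,0,0.012,0,0,0,0],[0.002,0,0.01,0,0,0,0],[0.001,0,0.006,0,0,0,0]]'
```

```text
t: 18.48
tool_pos: [0.4588, 0.0032, 0.225]
tool_rot: [[-0.971, -0.238, -0.001], [-0.238, 0.971, -0.0], [0.001, 0.0, -1.0]]
ft_force: [-2.4, 1.8, 4.4]
gripper_width: 0.0004
finger_force: 2.1
```

```bash
python3 -m pendant '[[0.001,0,0.004,0,0,0,0],[0.001,0,0.004,0,0,0,0],[0.001,0,0.004,0,0,0,0],[0.001,0,0.004,0,0,0,0],[0.001,0,0.004,0,0,0,0],[0.001,0,0.004,0,0,0,0]]'
```

```text
t: 18.98
tool_pos: [0.4583, 0.003, 0.2218]
tool_rot: [[-0.971, -0.238, -0.0], [-0.238, 0.971, -0.0], [0.0, 0.0, -1.0]]
ft_force: [-2.0, 1.7, 4.3]
gripper_width: 0.0007
finger_force: 2.1
```

```bash
python3 -m pendant '[[0.0005,0,0.004,0,0,0,0],[0.0005,0,0.004,0,0,0,0],[0.0005,0,0.004,0,0,0,0],[0.0005,0,0.004,0,0,0,0],[0.0005,0,0.003,0,0,0,0]]'
```

```text
t: 19.4
tool_pos: [0.4579, 0.0028, 0.2189]
tool_rot: [[-0.971, -0.238, -0.0], [-0.238, 0.971, -0.0], [0.0, -0.0, -1.0]]
ft_force: [-3.3, 0.3, 4.3]
gripper_width: 0.0004
finger_force: 2.1
```

```bash
python3 -m pendant '[[0,0,0.003,0,0,0,0],[0,0,0.003,0,0,0,0],[0,0,0.003,0,0,0,0]]'
```

```text
t: 19.65
tool_pos: [0.458, 0.0028, 0.2176]
tool_rot: [[-0.971, -0.238, -0.0], [-0.238, 0.971, -0.0], [0.0, -0.0, -1.0]]
ft_force: [-3.1, -0.1, 3.7]
gripper_width: 0.0003
finger_force: 2.2
```

```bash
python3 -m pendant '[[0,0,0.003,0,0,0,0],[0,0,0.003,0,0,0,0],[0,0,0.003,0,0,0,0]]'
```

```text
t: 19.9
tool_pos: [0.458, 0.0028, 0.2163]
tool_rot: [[-0.971, -0.238, -0.0], [-0.238, 0.971, -0.0], [0.0, -0.0, -1.0]]
ft_force: [-3.2, 0.1, 4.9]
gripper_width: 0.0002
finger_force: 2.2
```

```bash
python3 -m pendant '[[0,0,0.003,0,0,0,0],[0,0,0.003,0,0,0,0],[0,0,0.003,0,0,0,0]]'
```

```text
t: 20.15
tool_pos: [0.458, 0.0028, 0.2149]
tool_rot: [[-0.971, -0.238, 0.0], [-0.238, 0.971, -0.0], [0.0, -0.0, -1.0]]
ft_force: [-3.4, 0.2, 3.9]
gripper_width: 0.0003
finger_force: 2.2
```

```bash
python3 -m pendant '[[0,0,0.003,0,0,0,0],[0,0,0.003,0,0,0,0]]'
```

```text
t: 20.32
tool_pos: [0.458, 0.0028, 0.214]
tool_rot: [[-0.971, -0.238, -0.0], [-0.238, 0.971, -0.0], [0.0, -0.0, -1.0]]
ft_force: [-1.9, -0.8, 4.1]
gripper_width: 0.0005
finger_force: 2.2
```

```bash
python3 -m pendant '[[0,0,0.003,0,0,0,0],[0,0,0.003,0,0,0,0],[0,0,0.003,0,0,0,0]]'
```

```text
t: 20.57
tool_pos: [0.458, 0.0028, 0.2127]
tool_rot: [[-0.971, -0.238, 0.0], [-0.238, 0.971, -0.0], [-0.0, -0.0, -1.0]]
ft_force: [-3.0, -1.2, 4.0]
gripper_width: 0.0005
finger_force: 2.2
```

```bash
python3 -m pendant '[[0,0,0.003,0,0,0,0],[0,0,0.003,0,0,0,0]]'
```

```text
t: 20.73
tool_pos: [0.458, 0.0028, 0.2118]
tool_rot: [[-0.971, -0.238, 0.0], [-0.238, 0.971, -0.0], [-0.0, -0.0, -1.0]]
ft_force: [-4.0, -0.1, 5.0]
gripper_width: 0.0007
finger_force: 2.2
```

```bash
python3 -m pendant '[[0,0,0.003,0,0,0,0],[0,0,0.003,0,0,0,0]]'
```

```text
t: 20.9
tool_pos: [0.458, 0.0028, 0.2109]
tool_rot: [[-0.971, -0.238, 0.0], [-0.238, 0.971, -0.0], [-0.0, -0.0, -1.0]]
ft_force: [-3.0, -1.5, 4.0]
gripper_width: 0.0002
finger_force: 2.2
```

```bash
python3 -m pendant '[[0,0,0.003,0,0,0,0],[0,0,0.003,0,0,0,0]]'
```

```text
t: 21.07
tool_pos: [0.458, 0.0028, 0.21]
tool_rot: [[-0.971, -0.238, 0.0], [-0.238, 0.971, -0.0], [-0.0, -0.0, -1.0]]
ft_force: [-2.5, -1.5, 3.8]
gripper_width: 0.0006
finger_force: 2.3
```

```bash
python3 -m pendant '[[0,0,0.002,0,0,0,0],[0,0,0.002,0,0,0,0]]'
```

```text
t: 21.23
tool_pos: [0.458, 0.0028, 0.2094]
tool_rot: [[-0.971, -0.238, -0.0], [-0.238, 0.971, -0.0], [0.0, -0.0, -1.0]]
ft_force: [-4.1, -2.4, 4.4]
gripper_width: 0.0005
finger_force: 2.3
```

```bash
python3 -m pendant '[[0,0,0.002,0,0,0,0],[0,0,0.002,0,0,0,0]]'
```

```text
t: 21.4
tool_pos: [0.458, 0.0029, 0.2088]
tool_rot: [[-0.971, -0.238, -0.0], [-0.238, 0.971, -0.0], [0.0, -0.0, -1.0]]
ft_force: [-3.4, -1.2, 4.3]
gripper_width: 0.0004
finger_force: 2.3
```

```bash
python3 -m pendant '[[0,0,0.002,0,0,0,0],[0,0,0.002,0,0,0,0]]'
```

```text
t: 21.57
tool_pos: [0.458, 0.0029, 0.2082]
tool_rot: [[-0.971, -0.238, 0.0], [-0.238, 0.971, -0.0], [-0.0, -0.0, -1.0]]
ft_force: [-3.4, -2.4, 4.6]
gripper_width: 0.0003
finger_force: 2.3
```

```bash
python3 -m pendant '[[0,0,0.002,0,0,0,0],[0,0,0.002,0,0,0,0]]'
```

```text
t: 21.73
tool_pos: [0.458, 0.0029, 0.2076]
tool_rot: [[-0.971, -0.238, -0.0], [-0.238, 0.971, -0.0], [0.0, -0.0, -1.0]]
ft_force: [-3.7, -1.7, 4.4]
gripper_width: 0.0007
finger_force: 2.4
```

```bash
python3 -m pendant '[[0,0,0.002,0,0,0,0],[0,0,0.002,0,0,0,0]]'
```

```text
t: 21.9
tool_pos: [0.458, 0.0029, 0.207]
tool_rot: [[-0.971, -0.238, -0.0], [-0.238, 0.971, -0.0], [0.0, -0.0, -1.0]]
ft_force: [-4.0, -1.3, 4.3]
gripper_width: 0.0007
finger_force: 2.3
```

```bash
python3 -m pendant '[[0,0,0.002,0,0,0,0],[0,0,0.002,0,0,0,0]]'
```

```text
t: 22.07
tool_pos: [0.458, 0.0029, 0.2064]
tool_rot: [[-0.971, -0.238, 0.0], [-0.238, 0.971, 0.0], [-0.0, 0.0, -1.0]]
ft_force: [-4.5, -2.3, 5.5]
gripper_width: 0.0001
finger_force: 2.3
```

```bash
python3 -m pendant '[[0,0,0.002,0,0,0,0],[0,0,0.002,0,0,0,0]]'
```

```text
t: 22.23
tool_pos: [0.458, 0.0029, 0.206]
tool_rot: [[-0.971, -0.238, -0.0], [-0.238, 0.971, -0.0], [0.0, -0.0, -1.0]]
ft_force: [-4.9, -1.7, 7.5]
gripper_width: 0.0004
finger_force: 3.6
```

```bash
python3 -m pendant '[[0,0,0.002,0,0,0,0],[0,0,0.002,0,0,0,0]]'
```

```text
t: 22.4
tool_pos: [0.458, 0.0028, 0.2056]
tool_rot: [[-0.971, -0.238, -0.0], [-0.238, 0.971, -0.0], [0.0, -0.0, -1.0]]
ft_force: [-5.5, -1.6, 10.3]
gripper_width: 0.0004
finger_force: 4.7
```

```bash
python3 -m pendant '[[0,0,0.002,0,0,0,0],[0,0,0.002,0,0,0,0]]'
```

```text
t: 22.57
tool_pos: [0.458, 0.0028, 0.2053]
tool_rot: [[-0.971, -0.238, -0.0], [-0.238, 0.971, -0.0], [0.0, -0.0, -1.0]]
ft_force: [-6.7, -1.1, 10.8]
gripper_width: 0.0006
finger_force: 5.8
```

```bash
python3 -m pendant '[[0,0,0.002,0,0,0,0],[0,0,0.002,0,0,0,0],[0,0,0,0,0,0,0]]'
```

```text
t: 22.82
tool_pos: [0.4581, 0.0028, 0.2051]
tool_rot: [[-0.971, -0.238, -0.0], [-0.238, 0.971, -0.0], [0.0, -0.0, -1.0]]
ft_force: [-8.4, -1.7, 13.1]
gripper_width: 0.0006
finger_force: 6.6
```

```bash
python3 -m pendant '[[0,0,0.002,0,0,0,0],[0,0,0,0,0,0,0],[0,0,0,0,0,0,0]]'
```

```text
t: 23.07
tool_pos: [0.4581, 0.0028, 0.2049]
tool_rot: [[-0.971, -0.238, -0.0], [-0.238, 0.971, -0.0], [0.0, -0.0, -1.0]]
ft_force: [-8.0, -1.5, 14.0]
gripper_width: 0.0001
finger_force: 7.1
```

```bash
python3 -m pendant '[[0,0,0.002,0,0,0,0],[0,0,0,0,0,0,0],[0,0,0,0,0,0,0]]'
```

```text
t: 23.32
tool_pos: [0.4581, 0.0027, 0.2048]
tool_rot: [[-0.971, -0.238, -0.0], [-0.238, 0.971, -0.0], [0.001, -0.0, -1.0]]
ft_force: [-9.1, -1.0, 15.4]
gripper_width: 0.0005
finger_force: 7.7
```

```bash
python3 -m pendant '[[0,0,0,0,0,0,0],[0,0,0,0,0,0,0],[0,0,0,0,0,0,0],[0,0,0,0,0,0,0],[0,0,0,0,0,0,0],[0,0,0,0,0,0,0],[0,0,0,0,0,0,0],[0,0,0,0,0,0,0]]'
```

```text
t: 23.98
tool_pos: [0.4581, 0.0027, 0.2048]
tool_rot: [[-0.971, -0.238, -0.0], [-0.238, 0.971, -0.001], [0.0, -0.0, -1.0]]
ft_force: [-8.6, -1.4, 14.7]
gripper_width: 0.0005
finger_force: 7.7
```

```bash
python3 -m pendant '[[0,0,0,0,0,0,0],[0,0,0,0,0,0,0],[0,0,0,0,0,0,0],[0,0,0,0,0,0,0],[0,0,0,0,0,0,0],[0,0,0,0,0,0,0],[0,0,0,0,0,0,0],[0,0,0,0,0,0,0]]'
```

```text
t: 24.65
tool_pos: [0.4581, 0.0027, 0.2048]
tool_rot: [[-0.971, -0.238, -0.0], [-0.238, 0.971, -0.0], [0.0, -0.0, -1.0]]
ft_force: [-9.6, -0.6, 14.8]
gripper_width: 0.0007
finger_force: 7.7
```

```bash
python3 -m pendant '[[0,0,-0.01,0,0,0,0],[0,0,-0.02,0,0,0,0],[0,0,-0.06,0,0,0,0],[0,0,-0.12,0,0,0,0],[0,0,-0.2,0,0,0,0],[0,0,-0.2,0,0,0,0],[0,0,-0.2,0,0,0,0],[0,0,-0.1,0,0,0,0],[0,0,0,0,0,0,0],[0,0,0,0,0,0,0]]'
python3 - <<'E'
from plant import optics,readout
from h import *
s=readout.sense(); print(s["ft_force"].round(1))
c=optics.capture("scene"); cv2.imwrite("pics/s5.png",c["img"][:,:,::-1])
X=cloud(c,c["R"],c["t"]); im=c["img"].astype(int)
m=(c["depth"]>0)&(im[:,:,0]>im[:,:,1]*1.8)&(im[:,:,0]>25); P=X[m]
b=np.c_[(P[:,0]-.5413)*.9715+(P[:,1]-.0237)*.2368,-(P[:,0]-.5413)*.2368+(P[:,1]-.0237)*.9715,P[:,2]]
b=b[(abs(b[:,0])<.12)&(abs(b[:,1])<.14)&(b[:,2]>.09)&(b[:,2]<.2)]
A=np.c_[b[:,:2],np.ones(len(b))]; print(len(b),np.linalg.lstsq(A,b[:,2],rcond=None)[0])
E
```

```text
t: 25.48
tool_pos: [0.4584, 0.003, 0.3403]
tool_rot: [[-0.971, -0.238, 0.002], [-0.238, 0.971, -0.0], [-0.002, -0.001, -1.0]]
ft_force: [0.3, -0.5, -1.4]
gripper_width: 0.0003
finger_force: 0.0
[ 0.3 -0.5 -1.4]
3972 [0.0191891  0.00012608 0.12157508]
```

View pics/s5.png

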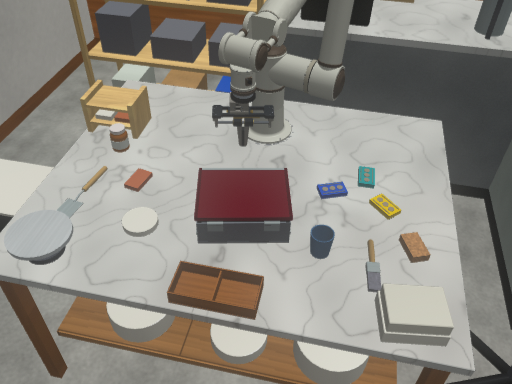

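The scene view shows the cover shut on the box at (243,195), with everything else in place and the gripper clear above it. Handing in.

```bash
python3 -c "
from plant import env; print(env.finish_job())"
```

```text
the job is handed in; nothing more can be done
None
```

The plaster tile is flat and face up on the rack; the cover was pushed down gently, pressed at about 15 N for over a second, and released with the gripper clear, and the job was handed in at about 25 s of the 72 s allowed.

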